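Lay out fresh prints for the build-record photo

TASK

Lay the four fresh prints out on the white photo board, whose front is the red-striped edge: the pink link flat, midway between the blue and yellow tiles, its length running along the line from one tile to the other; the white bushing upright on top of the middle of the pink link; the green knob upright on the middle of the blue tile; and the orange bracket standing on its foot directly behind the yellow tile, on the board and clear of the tile by about a finger's width, its wall parallel to the front edge. Leave the grey purge tower, the glue bottle and the scraper where they are, and let go of everything.

Things in the scene. Friction and masses are not known exactly. Their poses are not given: they have to be found in the camera images.
- link: Flat pink printed link, 94 mm long (its y), 16 mm thick (z). Straight waist 26 mm wide (flat sides at x = +-13 mm, clear for y within +-16 mm) between an open ring lobe, 36 mm across (+y end), and a solid hexagonal lobe (-y end), lobe centres at y = +-29 mm. Flat top. Origin: centre of its underside, z up. Loose, lies on the black build plate at the start. 
- bushing: White printed bushing: plain upright ring, outer diameter 36 mm, bore 18 mm, 22 mm tall. Origin: centre of its underside, z up. Loose, lies on the black build plate at the start. 
- knob: Green printed round knob: straight side of 44 mm diameter up to 20 mm, then a bevel to a flat top at 24 mm. Origin: centre of its underside, z up. Loose, lies on the black build plate at the start. 
- bracket: Orange printed bracket, an upside-down T seen from its end: foot 40 mm (x) by 50 mm (y), 6 mm thick; from its middle line rises an upright wall 8 mm thick (x) and 50 mm long (y), its top 46 mm above the underside, with two dark screw holes. Origin: centre of its underside, z up. Loose, lies on the black build plate at the start. 
- blue_tile: Blue square colour-sample tile, 60 x 60 x 4 mm, fixed flat on the photo board, square with it, near one short end of it (blue and yellow are 190 mm apart; which is left varies). Origin: centre of its underside, top 4 mm higher; x points to the back of the board.
- yellow_tile: Yellow square colour-sample tile, 60 x 60 x 4 mm, fixed flat on the photo board, square with it. Origin: centre of its underside (its top is 4 mm higher); x points to the back of the board.
- photo_board: White photo board, fixed, 220 mm front to back (x) by 300 mm (y), 8 mm thick; stands left or right of the robot's midline, turned a little. Front: the long edge with the red stripe, at -x, always towards the robot; +x is its back. Origin: centre of its underside; top 8 mm higher. Both tile centres are at x = -45 mm, y = +-95 mm.
- purge_tower: Bystander: small loose grey square tower, 20 x 20 x 30 mm, upright near the middle of the build plate (black, 240 x 300 x 4 mm, fixed) among the four prints. Origin: centre of its underside.
- glue_bottle: Bystander: loose upright white bottle with orange cap, 40 mm diameter, 100 mm tall, on the bench beyond the board and plate. Origin: centre of its underside.
- scraper: Bystander: loose flat print scraper, 200 mm long, lying on the bench beyond the board and plate. Origin: underside, about its middle; x along its length.
Mind the look-alikes: they are no part of the job. Of the things that look like the bushing, the largest one is meant.

How it is judged:
By the outcome, as a careful person would: the job done as asked, in the order asked, and still so for the second after the job is handed in, with the robot touching nothing.
It also fails if it takes over 102 s, if anything falls off the work surface, if the arm or the gripper's body presses on something with over 40 N, if the wrist force passes 120 N, or if a joint passes its speed limit or range.

ROBOT

A 6-joint arm with a two-finger parallel gripper is mounted at the origin on the work surface. World frame = base frame: x ahead of the robot, y to its left, z up, the work surface at z = 0. Lengths are in m, angles in degrees, forces in N, time in s.
With the tool pointing down it reaches from about 0.375 to 0.75 m from the base axis. Payload 9 kg.
Tool frame: the origin (TCP) lies where the fingers leave the gripper's body, on its centre line; the fingertips stand 73 mm ahead of it and the grasp point (between the pads) lies 54 mm ahead of it (tip_extent is the distance from the TCP to the fingertips, in m); z points along the fingers, y is the line along which they close (so a half turn about z gives the same grasp; the last joint's range is limited). The gripper opens to 85 mm and grips with 20 to 120 N. Pads are 22 mm wide; open, the fingers measure 114 mm over their backs; the gripper's body (76 mm by 85 mm) begins 54 mm behind the grasp point. The pads swing forward as they close: fully open they stand 13 mm farther back than shut.
Start: joints at [-85.926, 5.964, 5.575, 89.605, 0, 77.527], TCP at [0.171, -0.575, 0.304] pointing down, gripper open.
Joint ranges: [-171.21, 171.21], [-48.23, 106.86], [-62.78, 66.21], [-105.2, 120.99], [-86.42, 89.51], [-180, 180]. Speed limits (degrees/s): [127.2, 127.2, 147.25, 180, 180, 180].

INTERFACE

Orientations are given as [roll, pitch, yaw] about the fixed x, y, z axes, in that order (R = Rz(yaw) Ry(pitch) Rx(roll)).
In Python, from plant import * gives the robot as it stands.
- The arm moves only by the tool jog_arm, never from a script. Its argument "increments" is a list that holds one entry, the list of rows, each a list of 7 numbers: the shift along the world's x, y, z scaled (see below), then the turn, a rotation vector about the world's x, y, z scaled (see below), then the closure, from 0 (fully open) to 1 (shut). In form: [[[tx, ty, tz, rx, ry, rz, jaw], ...]]. A call has 1 to 8 rows; each row shifts and turns the commanded pose from where the row before left it; what a row does not reach is not made up. The controller multiplies each number of a shift by 0.06 m and each number of a turn by 0.1 rad. A row lasts 1/8 s, in which the tool goes at most 62.5 mm and 10.7 degrees, less where a joint would pass 70% of its speed; a pose out of reach is approached as far as the arm can. A call with a number of a shift or a turn outside -1 to 1 is refused whole. A call with a gripper value outside its range is refused whole. The fingers move at their own pace and stop on an object; "newtons" is the grip in N (left out, the last holds). Time passes only in rows, so rows that do not move let the fingers close. It gives the time, the measured TCP pose, the force, the opening and the grip force at its end, in the units of the state.
- state(): the state, without advancing time (a new reading comes with each control period).
- get_image(name): name is "scene" or "top"; returns a dict with "frame" (384x512x3 uint8, red, green, blue), "fov_y" (degrees; the focal length in pixels is half the picture's height over the tangent of half this angle, whatever the lens; pixels are square), "cx", "cy" (the principal point, pixels), "camera_from_world" (4x4, takes a point from world to camera coordinates). Camera axes: x right, y down, z forward; pixel columns grow to the right and rows downward; lengths in m; the calibration is good to about 2 mm. A picture is of the moment at which its call begins. There is no depth.
- close_job(): hands the job in; it is judged then, once.
The state is a dict: "time": time; "qpos": joint angles; "joint_velocities": joint speeds; "joint_torque": joint torques, N m; "tcp_pos": TCP position; "tcp_rot": TCP orientation; "contact_force": force on the tool from outside, world axes, zero at the start; "wrist_torque": the same for the moment, N m; "gripper_width": opening from 0.0 (shut) to 1.0 (fully open); "grip_force": force on a finger pad.
Only numpy, scipy, OpenCV 4.12 (cv2) and the standard library are available. Lean on these libraries where they do the work, as an engineer would, in place of code of your own. Each camera call takes 0.05 s, during which the arm holds its last target. There are 200 camera calls.

## Working session

There is one attempt and no reset: what is moved stays moved. The work goes in short steps, Python scripts to look and compute and a tool call to move; the robot and the scene stay as the last step left them, time stands still between calls to the robot, and variables do not carry over. Pictures are saved under pics/ and viewed, at most 14 in all, crops included, and the job is handed in when it is done.

Besides the shell and the picture viewer there is one more tool, called as a command line: name --argument value ..., lists and objects as JSON in quotes. jog_arm: Moves the arm, as the interface text tells. Its arguments: {"type":"object","properties":{"increments":{"type":"array","items":{"type":"array","items":{"type":"array","items":{"type":"number","minimum":-1,"maximum":1}}}},"newtons":{"type":"number"}},"required":["increments"]}

```bash
mkdir -p pics; ls; cat > h.py <<'E'
from plant import *
import numpy as np, cv2
def snap(n):
    d=get_image(n); return d
def save(d,fn,box=None,s=1):
    im=d["frame"][:,:,::-1]
    if box: x0,y0,x1,y1=box; im=im[y0:y1,x0:x1]
    cv2.imwrite("pics/"+fn,cv2.resize(im,None,fx=s,fy=s,interpolation=cv2.INTER_CUBIC))
def ray(d,u,v,z):
    f=d["frame"].shape[0]/2/np.tan(np.radians(d["fov_y"]/2)); T=np.array(d["camera_from_world"])
    R,t=T[:3,:3],T[:3,3]; c=-R.T@t; r=R.T@np.array([(u-d["cx"])/f,(v-d["cy"])/f,1])
    return c+r*(z-c[2])/r[2]
def proj(d,p):
    f=d["frame"].shape[0]/2/np.tan(np.radians(d["fov_y"]/2)); T=np.array(d["camera_from_world"])
    q=T[:3,:3]@np.array(p)+T[:3,3]; return np.array([d["cx"]+f*q[0]/q[2],d["cy"]+f*q[1]/q[2]])
E
python3 - <<'E'
from h import *
for n in("scene","top"):
    d=snap(n); np.save(n+"0.npy",d,allow_pickle=True); save(d,n+"0.png",None,1.5)
    T=np.array(d["camera_from_world"]);print(n,d["fov_y"],d["cx"],d["cy"],-T[:3,:3].T@T[:3,3])
print(state())
E
```

```text
pics
scene 51.2352731415219 268.0052552260112 195.96876326619156 [1.1844406  0.49279326 0.63333742]
top 53.946452374668 259.53077228418033 192.25147479920474 [0.43811769 0.01375674 0.91513818]
{'time': 0.1, 'qpos': array([-8.59268019e+01,  5.99663240e+00,  5.52973430e+00,  8.96056715e+01,
       -2.25007472e-03,  7.75263932e+01]), 'joint_velocities': array([-0.00576549, -0.04012343,  0.14354593,  0.01415955, -0.15104572,
       -0.06627661]), 'joint_torque': array([ 5.91751363e-03, -5.58204210e+01,  5.04725111e+01,  1.29013756e-02,
       -3.13281707e-04, -1.95316126e-06]), 'tcp_pos': array([ 0.17085933, -0.57491666,  0.30316827]), 'tcp_rot': array([-1.79928657e+02, -1.34773320e-02,  1.65467979e+01]), 'contact_force': array([ 1.53288463, -1.01706651, -0.0890154 ]), 'wrist_torque': array([-0.03786888,  0.03680246,  0.02364472]), 'grip_force': 0.0, 'gripper_width': 0.997269701200583}
```

View pics/top0.png

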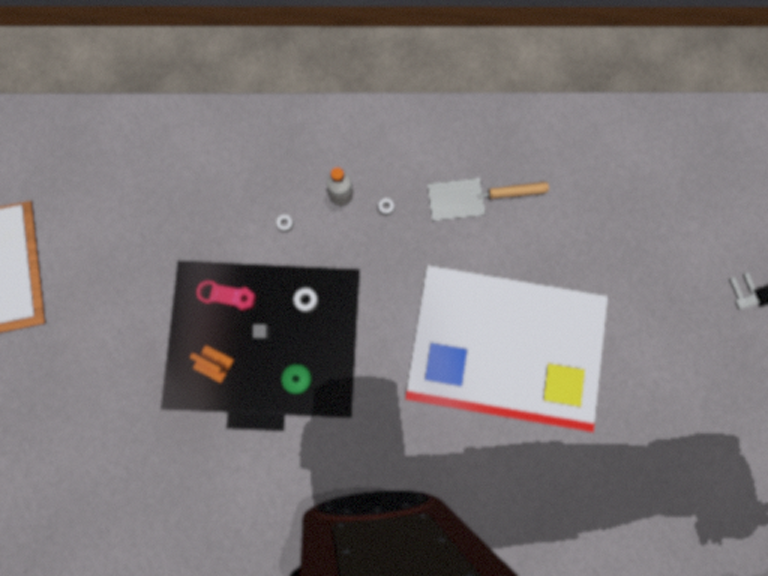

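View pics/scene0.png

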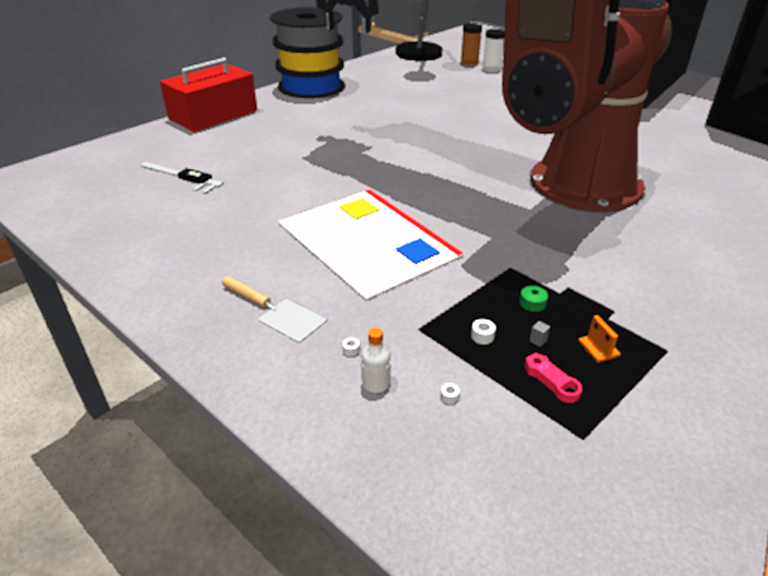

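Top (1.5x pixels): the ring candidates are the large one on the plate at (305,300) and two small ones on the bench at (284,222) and (386,206). The plate one is the bushing. The link is at (226,295), knob (296,379), bracket (212,364), tower (260,331), blue tile (446,364) and yellow tile (565,385). Next I check this in close crops.

```bash
python3 - <<'E'
from h import *
t=np.load("top0.npy",allow_pickle=True).item(); s=np.load("scene0.npy",allow_pickle=True).item()
save(t,"c1.png",(100,165,245,285),5); save(s,"c2.png",(275,175,450,295),4.5)
save(t,"c3.png",(262,170,412,292),5)
E
```

```text
(no output)
```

View pics/c1.png

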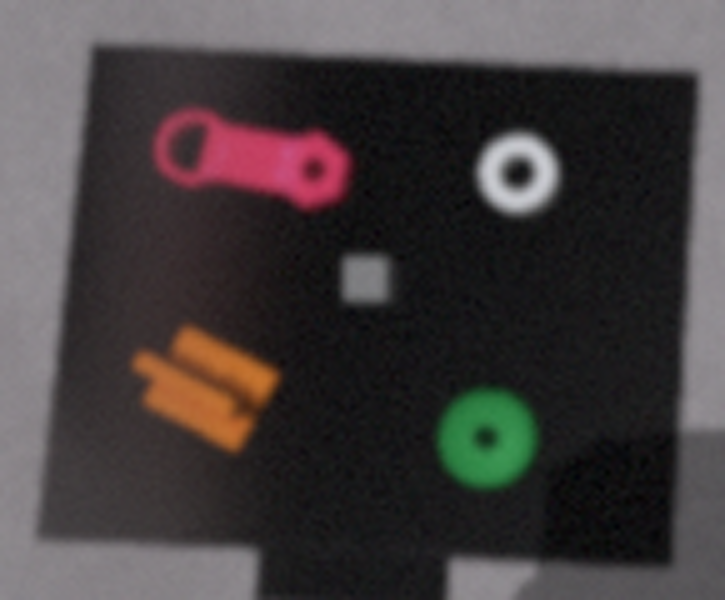

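View pics/c2.png

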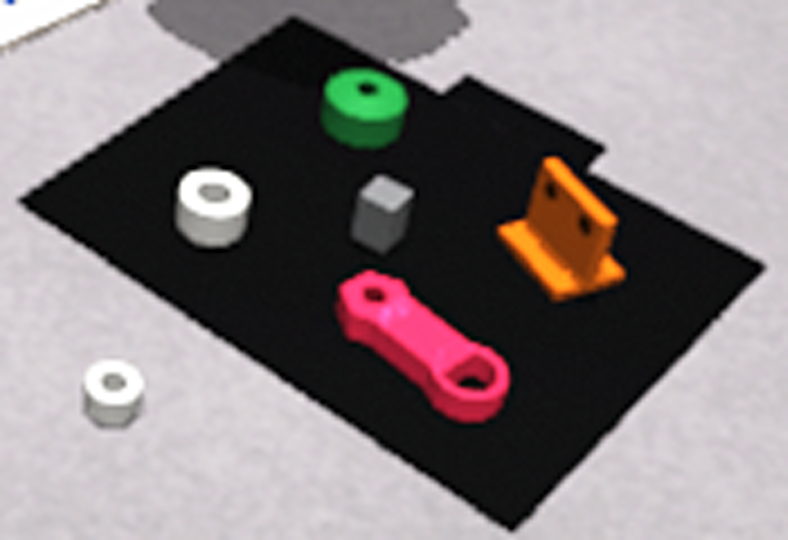

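View pics/c3.png

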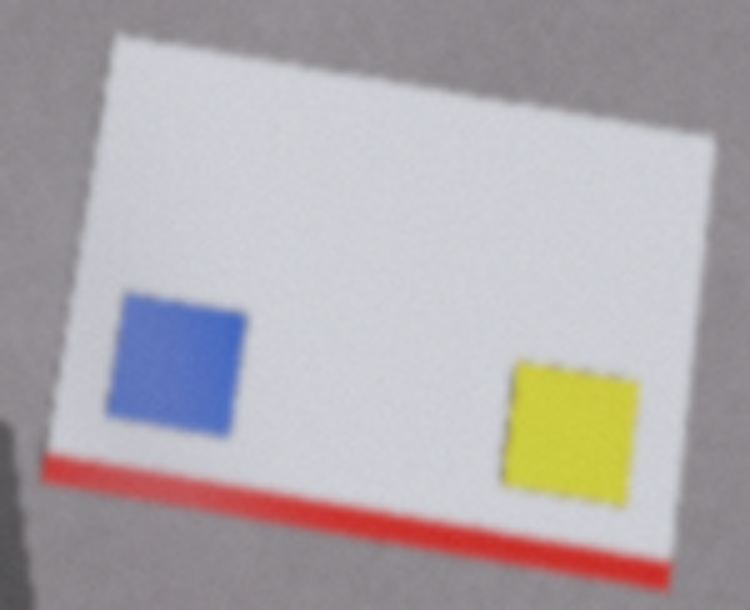

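The crops confirm the choice. The plate ring is clearly the larger one, the bracket stands on its foot, and the link's ring lobe is at left, c1 (192,148), with the hex lobe at (315,170). c3 shows blue left and yellow right. Now I measure.

```bash
cat > m.py <<'E'
from h import *
from scipy.optimize import least_squares
t=np.load("top0.npy",allow_pickle=True).item(); s=np.load("scene0.npy",allow_pickle=True).item()
def c1(x,y): return 100+(x+.5)/5-.5,165+(y+.5)/5-.5
def c3(x,y): return 262+(x+.5)/5-.5,170+(y+.5)/5-.5
def c2(x,y): return 275+(x+.5)/4.5-.5,175+(y+.5)/4.5-.5
def fit(obs,x0):  # obs: (cam, local pt, (u,v)); pose x,y,yaw over z
    def f(p):
        c,n=np.cos(p[2]),np.sin(p[2])
        return np.concatenate([proj(d,[p[0]+c*l[0]-n*l[1],p[1]+n*l[0]+c*l[1],l[2]])-uv for d,l,uv in obs])
    r=least_squares(f,x0,loss='soft_l1'); return r.x*[1,1,57.2958],np.round(r.fun,1)
E
python3 - <<'E'
from m import *
B=[(t,l,c3(*p)) for l,p in [((.11,.15,.008),(118,35)),((.11,-.15,.008),(715,135)),((-.11,-.15,.008),(668,590)),((-.11,.15,.008),(42,482))]]
for sx,y0,P in((1,.095,[(125,292),(247,314),(230,437),(107,416)]),(1,-.095,[(517,360),(638,381),(627,507),(504,488)])):
    for (a,b),p in zip([(.03,.03),(.03,-.03),(-.03,-.03),(-.03,.03)],P): B.append((t,(-.045+a,y0+b,.012),c3(*p)))
S=[(s,(-.11,-.15,.008),(368/1.5,190/1.5)),(s,(-.11,.15,.008),(462/1.5,254/1.5)),(s,(.11,.15,.008),(369/1.5,297/1.5)),(s,(.11,-.15,.008),(279/1.5,222/1.5))]
for o in(B,S,B+S): print(fit(o,[.5,-.2,0]))
z=.004
print('ring lobe/hex top',ray(t,*c1(190,148),z+.016),ray(t,*c1(315,170),z+.016))
L=[(t,(0,.029,z+.016),c1(190,148)),(t,(0,-.029,z+.016),c1(315,170))]
LS=[(s,(0,.029,z+.016),c2(474,378)),(s,(0,-.029,z+.016),c2(377,295))]
print('link',fit(L,[.5,.25,1.5]),fit(LS,[.5,.25,1.5]),fit(L+LS,[.5,.25,1.5]))
print('bush',ray(t,*c1(518,173),z+.022),ray(s,*c2(214,192),z+.022))
print('knob',ray(t,*c1(487,437),z+.024),ray(s,*c2(367,89),z+.024))
print('tower',ray(t,*c1(366,279),z+.03),ray(s,*c2(388,192),z+.03))
F=[(190,325),(282,375),(240,455),(145,405)]
for p in F: print('foot',ray(t,*c1(*p),z+.006)[:2])
for p in [(135,352),(133,368)]: print('walltop',ray(t,*c1(*p),z+.046)[:2])
# bracket in scene: foot far-left (498,230), near (556,298), right (625,270); wall top (553,157),(617,215)
for p in [(498,230),(556,299),(626,270)]: print('footS',ray(s,*c2(*p),z+.006)[:2])
for p in [(553,157),(616,216),(544,158),(608,222)]: print('walltopS',ray(s,*c2(*p),z+.046)[:2])
E
```

```text
(array([  0.50158908,  -0.19299691, -10.30059913]), array([-0.9, -0.3,  0.4,  0.3,  0.3,  0.2, -0.3, -0. , -0. , -0. ,  0.3,
       -0.2,  0. ,  0.3, -0.4,  0.2,  0.1, -0.1,  0.7, -0. ,  0.2,  0.1,
       -0.4, -0.5]))
(array([ 0.50578433, -0.18708835, -9.37593363]), array([ 0.3, -0.6,  2. , -0.9, -0.5,  0.9, -0.9, -0.1]))
(array([  0.50176032,  -0.19265069, -10.15693822]), array([-1.2, -0.3,  0.1,  0. ,  0.2,  0. , -0.4,  0.1, -0.2,  0. ,  0.2,
       -0.2, -0. ,  0.3, -0.5,  0.3, -0.1, -0.3,  0.6, -0.2,  0.1, -0.1,
       -0.5, -0.6,  0.7, -1.6,  1.1, -1.8, -2. , -0.8, -0.7, -1.8]))
ring lobe/hex top [0.59257251 0.28856949 0.02      ] [0.58143501 0.22863083 0.02      ]
link (array([  0.58699604,   0.25859878, -10.4688669 ]), array([ 0.6,  0.1, -0.6, -0.1])) (array([  0.59188541,   0.26346033, -11.67851174]), array([-0.5, -1. ,  0.5,  1.3])) (array([  0.58777811,   0.26052638, -10.36301204]), array([-0.2, -0.2, -1.4, -0.5, -0.5, -2.9,  0.2, -0.2]))
bush [0.57826556 0.13096221 0.026     ] [0.58220313 0.13372495 0.026     ]
knob [0.45425366 0.14315958 0.028     ] [0.45775442 0.14617929 0.028     ]
tower [0.52753293 0.1998629  0.034     ] [0.52999048 0.20277783 0.034     ]
foot [0.50875254 0.28780012]
foot [0.48465732 0.24331797]
foot [0.44740956 0.26163819]
foot [0.47119869 0.30725954]
walltop [0.49362798 0.299969  ]
walltop [0.4864139  0.30050997]
footS [0.49050648 0.2482711 ]
footS [0.51579915 0.2940942 ]
footS [0.4729642  0.31014751]
walltopS [0.46729234 0.25741918]
walltopS [0.48670691 0.30113095]
walltopS [0.47112865 0.25445682]
walltopS [0.49339406 0.30026001]
```

jog_arm --increments '[[[0.435,0.87,0,0,0,0.69,0],[0.435,0.87,0,0,0,0.69,0],[0.435,0.87,0,0,0,0.69,0],[0.435,0.87,0,0,0,0.69,0],[0.435,0.87,0,0,0,0.69,0],[0.435,0.87,0,0,0,0.69,0],[0.435,0.87,0,0,0,0.69,0],[0.435,0.87,0,0,0,0.69,0]]]' --newtons 40

```text
time: 1.1
tcp_pos: [0.3801, -0.1558, 0.3038]
tcp_rot: [180.0, -0.0, 48.3]
contact_force: [-0.3, -0.6, 0.3]
gripper_width: 0.999
grip_force: 0.0
```

jog_arm --increments '[[[0.435,0.87,0,0,0,0.69,0],[0.435,0.87,0,0,0,0.69,0],[0.435,0.87,0,0,0,0.69,0],[0.435,0.87,0,0,0,0.69,0],[0.435,0.87,0,0,0,0.69,0],[0.435,0.87,0,0,0,0.69,0],[0.435,0.87,0,0,0,0.69,0],[0.435,0.87,0,0,0,0.69,0]]]'

```text
time: 2.1
tcp_pos: [0.589, 0.262, 0.3035]
tcp_rot: [-180.0, 0.0, 79.9]
contact_force: [0.6, -0.9, 0.7]
gripper_width: 1.001
grip_force: 0.0
```

jog_arm --increments '[[[0,0,0,0,0,0,0],[0,0,0,0,0,0,0]]]'

```text
time: 2.35
tcp_pos: [0.5882, 0.2599, 0.3034]
tcp_rot: [-179.9, 0.0, 79.8]
contact_force: [-0.6, -0.8, -0.2]
gripper_width: 0.999
grip_force: 0.0
```

jog_arm --increments '[[[0,0,-0.9,0,0,0,0],[0,0,-0.9,0,0,0,0],[0,0,-0.9,0,0,0,0],[0,0,-0.7,0,0,0,0],[0,0,-0.34,0,0,0,0],[0,0,0,0,0,0,0]]]'

```text
time: 3.1
tcp_pos: [0.588, 0.2592, 0.0793]
tcp_rot: [-179.9, 0.0, 79.7]
contact_force: [0.1, -0.4, 0.4]
gripper_width: 0.999
grip_force: 0.0
```

jog_arm --increments '[[[0,0,0,0,0,0,1],[0,0,0,0,0,0,1],[0,0,0,0,0,0,1],[0,0,0,0,0,0,1],[0,0,0,0,0,0,1],[0,0,0,0,0,0,1],[0,0,0,0,0,0,1],[0,0,0,0,0,0,1]]]'

```text
time: 4.1
tcp_pos: [0.5891, 0.2602, 0.0805]
tcp_rot: [179.9, -0.0, 79.8]
contact_force: [-0.6, -0.6, 6.1]
gripper_width: 0.294
grip_force: 40.3
```

jog_arm --increments '[[[0,0,0.5,0,0,0,1],[0,0,0.75,0,0,0,1],[0,0,0.75,0,0,0,1],[0,0,0,0,0,0,1],[0,0,0,0,0,0,1]]]'

```text
time: 4.72
tcp_pos: [0.5883, 0.26, 0.1988]
tcp_rot: [-180.0, 0.0, 79.8]
contact_force: [-0.7, 0.3, -0.9]
gripper_width: 0.289
grip_force: 39.5
```

```bash
python3 - <<'E'
from h import *
print({k:np.round(v,4) for k,v in state().items() if k in("tcp_pos","tcp_rot","contact_force","gripper_width","time")})
t=snap("top"); s=snap("scene"); np.save("top1.npy",t,allow_pickle=True); np.save("scene1.npy",s,allow_pickle=True)
a=t["frame"][165:285,80:240,::-1]; b=s["frame"][155:275,300:460,::-1]
cv2.imwrite("pics/p1.png",np.hstack([cv2.resize(i,None,fx=2.5,fy=2.5,interpolation=cv2.INTER_CUBIC) for i in(a,b)]))
E
```

```text
{'time': np.float64(4.725), 'tcp_pos': array([0.5883, 0.26  , 0.1988]), 'tcp_rot': array([-1.79967e+02,  1.67000e-02,  7.98062e+01]), 'contact_force': array([-0.6511,  0.2779, -0.8584]), 'gripper_width': np.float64(0.2889)}
```

View pics/p1.png

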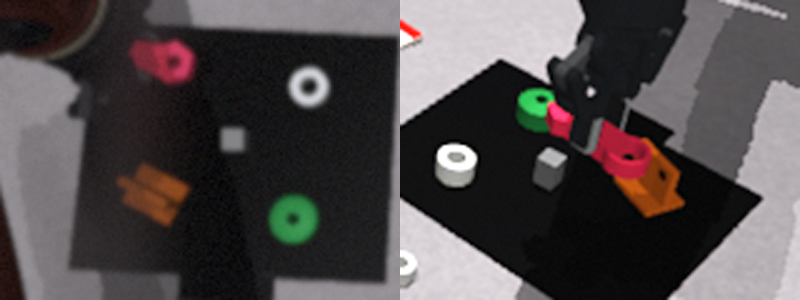

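The link is held: the hex hole shows at top-panel (180,62) and the ring hole at scene-panel (631,155).

```bash
python3 - <<'E'
from m import *
z=.1988-.0605
print(ray(t,80+180/2.5,165+62/2.5,z),"exp hex",.5883-.029*.177,.26-.029*.984)
print(ray(s,300+231/2.5,155+155/2.5,z),"exp ring",.5883+.029*.177,.26+.029*.984)
E
```

```text
[0.5812295  0.22283908 0.1383    ] exp hex 0.583167 0.231464
[0.60241405 0.29644516 0.1383    ] exp ring 0.5934330000000001 0.288536
```

jog_arm --increments '[[[-0.269,-0.924,0,0,0,0,1],[-0.269,-0.924,0,0,0,0,1],[-0.269,-0.924,0,0,0,0,1],[-0.269,-0.924,0,0,0,0,1],[-0.269,-0.924,0,0,0,0,1],[-0.269,-0.924,0,0,0,0,1],[-0.269,-0.924,0,0,0,0,1],[-0.269,-0.924,0,0,0,0,1]]]'

```text
time: 5.82
tcp_pos: [0.4581, -0.1848, 0.1984]
tcp_rot: [-179.9, -0.0, 79.8]
contact_force: [0.2, -0.8, -0.4]
gripper_width: 0.293
grip_force: 39.6
```

jog_arm --increments '[[[0,0,0,0,0,0,1],[0,0,-0.6,0,0,0,1],[0,0,-0.7,0,0,0,1],[0,0,-0.3,0,0,0,1],[0,0,0,0,0,0,1],[0,0,0,0,0,0,1]]]'

```text
time: 6.58
tcp_pos: [0.4601, -0.1838, 0.105]
tcp_rot: [179.9, 0.0, 79.8]
contact_force: [1.4, -0.3, -0.1]
gripper_width: 0.292
grip_force: 39.6
```

```bash
python3 - <<'E'
from h import *
t=snap("top"); s=snap("scene"); np.save("top2.npy",t,allow_pickle=True); np.save("scene2.npy",s,allow_pickle=True)
a=t["frame"][170:290,260:420,::-1]; b=s["frame"][105:225,175:335,::-1]
cv2.imwrite("pics/p2.png",np.hstack([cv2.resize(i,None,fx=2.5,fy=2.5,interpolation=cv2.INTER_CUBIC) for i in(a,b)]))
E
```

```text
(no output)
```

View pics/p2.png

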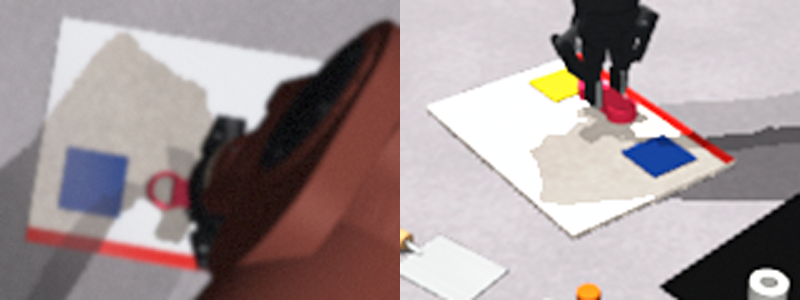

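jog_arm --increments '[[[0,0,-0.2,0,0,0,1],[0,0,-0.08,0,0,0,1],[0,0,-0.04,0,0,0,1],[0,0,0,0,0,0,1]]]'

```text
time: 7.18
tcp_pos: [0.4593, -0.1835, 0.0845]
tcp_rot: [-180.0, -0.0, 79.8]
contact_force: [-1.5, 1.0, 3.3]
gripper_width: 0.291
grip_force: 40.0
```

jog_arm --increments '[[[0,0,0,0,0,0,0],[0,0,0,0,0,0,0],[0,0,0,0,0,0,0],[0,0,0,0,0,0,0],[0,0,0.3,0,0,0,0],[0,0,0.8,0,0,0,0],[0,0,0.82,0,0,0,0],[0,0,0,0,0,0,0]]]'

```text
time: 8.18
tcp_pos: [0.4612, -0.1848, 0.2052]
tcp_rot: [179.6, 0.2, 79.8]
contact_force: [0.9, -0.8, 0.1]
gripper_width: 0.997
grip_force: 0.0
```

jog_arm --increments '[[[0.335,0.878,0,0,0,0,0],[0.335,0.878,0,0,0,0,0],[0.335,0.878,0,0,0,0,0],[0.335,0.878,0,0,0,0,0],[0.335,0.878,0,0,0,0,0],[0.335,0.878,0,0,0,0,0],[0,0,0,0,0,0,0],[0,0,0,0,0,0,0]]]'

```text
time: 9.18
tcp_pos: [0.5796, 0.1324, 0.1993]
tcp_rot: [-180.0, 0.0, 79.8]
contact_force: [0.3, -0.5, -0.5]
gripper_width: 1.0
grip_force: 0.0
```

```bash
python3 - <<'E'
from h import *
t=snap("top"); s=snap("scene"); np.save("top3.npy",t,allow_pickle=True); np.save("scene3.npy",s,allow_pickle=True)
a=t["frame"][170:290,260:420,::-1]; b=s["frame"][105:225,175:335,::-1]
cv2.imwrite("pics/p3.png",np.hstack([cv2.resize(i,None,fx=2.5,fy=2.5,interpolation=cv2.INTER_CUBIC) for i in(a,b)]))
E
```

```text
(no output)
```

View pics/p3.png

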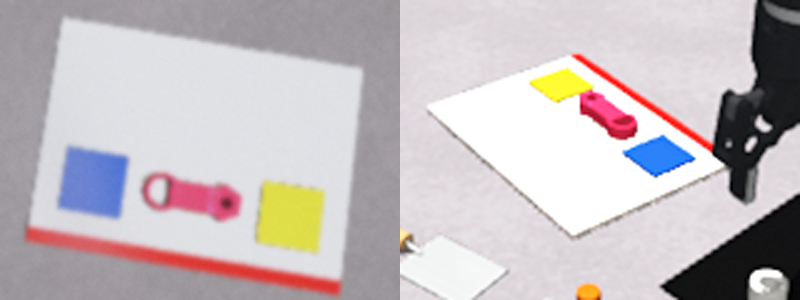

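The link lies between the tiles, with the top-panel centroid at about (192,195). I'll measure the error in code.

```bash
cat > seg.py <<'E'
from h import *
def seg(d,hlo,hhi,box,z,smin=110):
    h=cv2.cvtColor(d["frame"],cv2.COLOR_RGB2HSV); m=cv2.inRange(h,(hlo,smin,60),(hhi,255,255))
    k=np.zeros_like(m); x0,y0,x1,y1=box; k[y0:y1,x0:x1]=m[y0:y1,x0:x1]
    c=max(cv2.findContours(k,0,2)[0],key=cv2.contourArea)
    pts=np.array([ray(d,*p[0],z)[:2] for p in c]).astype(np.float32)*1000
    r=cv2.minAreaRect(pts); return np.round(r[0],1),np.round(r[1],1),round(r[2],1)
E
python3 - <<'E'
from seg import *
t=np.load("top3.npy",allow_pickle=True).item(); b=(262,170,412,292)
print(seg(t,105,130,b,.012)); print(seg(t,20,35,b,.012)); print(seg(t,160,177,b,.024,120))
E
```

```text
(array([474.9, -92. ]), array([54.6, 54.9]), 79.2)
(array([ 440.3, -277.3]), array([57.6, 55.9]), 80.0)
(array([ 456.8, -191.8]), array([68.1, 28.8]), 79.6)
```

```bash
python3 - <<'E'
from seg import *
t=np.load("top3.npy",allow_pickle=True).item(); b=(312,232,360,264)
for s in(50,70,90): print(seg(t,150,179,b,.024,s))
E
```

```text
(array([ 458.8, -181.9]), array([92.7, 35.3]), 77.7)
(array([ 460.1, -182.3]), array([92.1, 33.8]), 80.0)
(array([ 459.3, -182.4]), array([89.2, 31.5]), 80.0)
```

jog_arm --increments '[[[-0.02,-0.02,-0.8,0,0,0,0],[0,0,-0.8,0,0,0,0],[0,0,-0.38,0,0,0,0],[0,0,0,0,0,0,0]]]'

```text
time: 9.78
tcp_pos: [0.5772, 0.1302, 0.079]
tcp_rot: [-179.8, 0.0, 79.7]
contact_force: [-0.4, 0.7, -0.1]
gripper_width: 0.999
grip_force: 0.0
```

jog_arm --increments '[[[0,0,0,0,0,0,1],[0,0,0,0,0,0,1],[0,0,0,0,0,0,1],[0,0,0,0,0,0,1],[0,0,0,0,0,0,1],[0,0,0,0,0,0,1],[0,0,0,0,0,0,1]]]'

```text
time: 10.65
tcp_pos: [0.5796, 0.1314, 0.0823]
tcp_rot: [179.9, -0.0, 79.8]
contact_force: [-1.2, -0.7, 5.9]
gripper_width: 0.403
grip_force: 39.7
```

jog_arm --increments '[[[0,0,0.5,0,0,0,1],[0,0,0.8,0,0,0,1],[0,0,0.7,0,0,0,1],[0,0,0,0,0,0,1],[0,0,0,0,0,0,1]]]'

```text
time: 11.28
tcp_pos: [0.5787, 0.1314, 0.2004]
tcp_rot: [180.0, 0.0, 79.8]
contact_force: [-0.5, 0.5, -0.6]
gripper_width: 0.395
grip_force: 40.0
```

jog_arm --increments '[[[-0.332,-0.873,0,0,0,0,1],[-0.332,-0.873,0,0,0,0,1],[-0.332,-0.873,0,0,0,0,1],[-0.332,-0.873,0,0,0,0,1],[-0.332,-0.873,0,0,0,0,1],[-0.332,-0.873,0,0,0,0,1],[0,0,0,0,0,0,1],[0,0,0,0,0,0,1]]]'

```text
time: 12.28
tcp_pos: [0.4588, -0.1824, 0.1995]
tcp_rot: [-179.9, -0.1, 79.8]
contact_force: [-0.6, -0.6, -0.3]
gripper_width: 0.403
grip_force: 40.1
```

jog_arm --increments '[[[0,0,-0.6,0,0,0,1],[0,0,-0.6,0,0,0,1],[0,0,-0.3,0,0,0,1],[0,0,0,0,0,0,1],[0,0,0,0,0,0,1]]]'

```text
time: 12.9
tcp_pos: [0.46, -0.1829, 0.112]
tcp_rot: [179.9, 0.0, 79.8]
contact_force: [0.5, -0.2, 0.2]
gripper_width: 0.401
grip_force: 40.1
```

```bash
python3 - <<'E'
from h import *
for i in range(3):
    s=snap("scene"); q=state(); print(np.round(q["tcp_pos"],4),np.round(q["contact_force"],1))
np.save("scene4.npy",s,allow_pickle=True); save(s,"p4.png",(195,105,295,185),6)
E
```

```text
[ 0.4601 -0.1832  0.1122] [ 0.1 -0.5  0.1]
[ 0.46   -0.1833  0.1122] [ 0.2  0.2 -0.5]
[ 0.4599 -0.1833  0.1121] [-0.6 -0.8 -0.9]
```

View pics/p4.png

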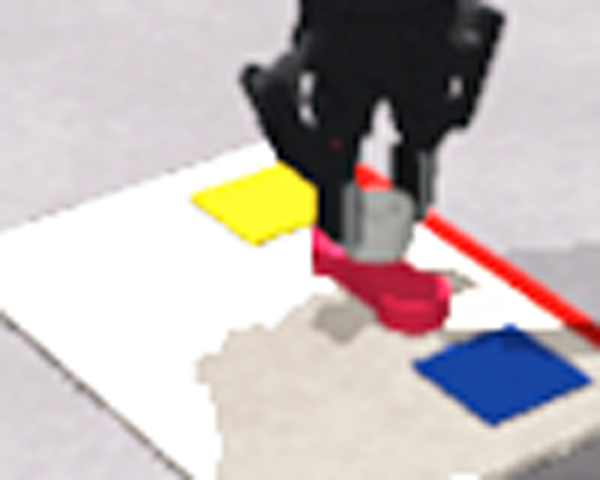

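The bushing at crop (382,225) is upright over the waist. I lower it to contact.

jog_arm --increments '[[[0,0,-0.1,0,0,0,1],[0,0,-0.06,0,0,0,1],[0,0,0,0,0,0,1]]]'

```text
time: 13.42
tcp_pos: [0.4594, -0.1831, 0.1023]
tcp_rot: [180.0, 0.0, 79.8]
contact_force: [-4.2, 3.1, 13.1]
gripper_width: 0.395
grip_force: 41.3
```

jog_arm --increments '[[[0,0,0.01,0,0,0,1],[0,0,0,0,0,0,0.3],[0,0,0,0,0,0,0],[0,0,0,0,0,0,0],[0,0,0,0,0,0,0],[0,0,0.4,0,0,0,0],[0,0,0.8,0,0,0,0],[0,0,0.4,0,0,0,0]]]'

```text
time: 14.42
tcp_pos: [0.4598, -0.1833, 0.2002]
tcp_rot: [179.9, 0.1, 79.8]
contact_force: [-0.3, 0.4, -0.1]
gripper_width: 0.999
grip_force: 0.0
```

jog_arm --increments '[[[-0.012,0.908,0,0,0,0,0],[-0.012,0.908,0,0,0,0,0],[-0.012,0.908,0,0,0,0,0],[-0.012,0.908,0,0,0,0,0],[-0.012,0.908,0,0,0,0,0],[-0.012,0.908,0,0,0,0,0],[0,0,0,0,0,0,0],[0,0,0,0,0,0,0]]]'

```text
time: 15.42
tcp_pos: [0.4548, 0.1439, 0.1976]
tcp_rot: [-180.0, 0.0, 79.8]
contact_force: [-0.4, 0.1, -0.1]
gripper_width: 0.997
grip_force: 0.0
```

```bash
python3 - <<'E'
from h import *
t=snap("top"); s=snap("scene"); np.save("top5.npy",t,allow_pickle=True); np.save("scene5.npy",s,allow_pickle=True)
a=t["frame"][210:290,265:400,::-1]; b=s["frame"][110:190,200:335,::-1]
cv2.imwrite("pics/p5.png",np.vstack([cv2.resize(i,None,fx=3.7,fy=3.7,interpolation=cv2.INTER_CUBIC) for i in(a,b)]))
E
```

```text
(no output)
```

View pics/p5.png

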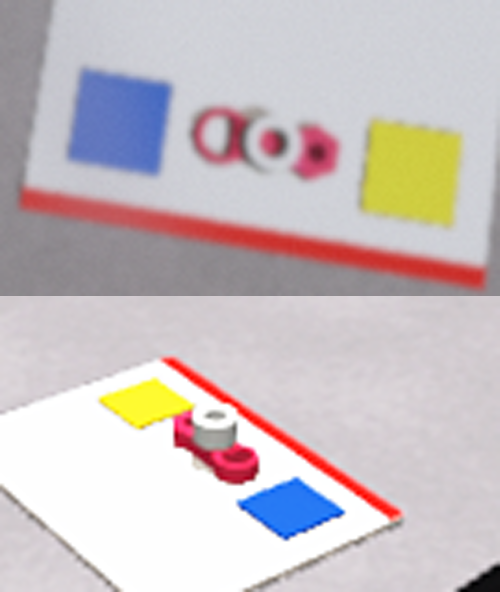

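The bushing is at top (271,143), midway between the lobes at (217,134) and (318,153), and it stands upright. Now the knob.

jog_arm --increments '[[[0,0,-0.8,0,0,0,0],[0,0,-0.8,0,0,0,0],[0,0,-0.38,0,0,0,0],[0,0,0,0,0,0,0]]]'

```text
time: 16.02
tcp_pos: [0.4538, 0.1428, 0.0773]
tcp_rot: [-179.8, 0.0, 79.7]
contact_force: [0.3, 0.1, 0.9]
gripper_width: 1.001
grip_force: 0.0
```

jog_arm --increments '[[[0,0,0,0,0,0,1],[0,0,0,0,0,0,1],[0,0,0,0,0,0,1],[0,0,0,0,0,0,1],[0,0,0,0,0,0,1],[0,0,0,0,0,0,1],[0,0,0,0,0,0,1]]]'

```text
time: 16.9
tcp_pos: [0.456, 0.1439, 0.0805]
tcp_rot: [179.9, -0.0, 79.8]
contact_force: [-0.5, -0.5, 5.7]
gripper_width: 0.495
grip_force: 40.5
```

jog_arm --increments '[[[0,0,0.5,0,0,0,1],[0,0,0.8,0,0,0,1],[0,0,0.7,0,0,0,1],[0,0,0,0,0,0,1],[0,0,0,0,0,0,1]]]'

```text
time: 17.52
tcp_pos: [0.4549, 0.144, 0.1988]
tcp_rot: [180.0, -0.0, 79.8]
contact_force: [0.2, 0.4, -0.5]
gripper_width: 0.491
grip_force: 40.9
```

jog_arm --increments '[[[0.065,-0.785,0,0,0,0,1],[0.065,-0.785,0,0,0,0,1],[0.065,-0.785,0,0,0,0,1],[0.065,-0.785,0,0,0,0,1],[0.065,-0.785,0,0,0,0,1],[0,0,0,0,0,0,1],[0,0,-0.7,0,0,0,1],[0,0,-0.8,0,0,0,1]]]'

```text
time: 18.52
tcp_pos: [0.4743, -0.091, 0.1075]
tcp_rot: [180.0, -0.0, 79.8]
contact_force: [-0.4, 0.4, -0.8]
gripper_width: 0.496
grip_force: 40.9
```

jog_arm --increments '[[[0,0,-0.1,0,0,0,1],[0,0,-0.1,0,0,0,1],[0,0,-0.06,0,0,0,1],[0,0,0,0,0,0,1],[0,0,0,0,0,0,1]]]'

```text
time: 19.15
tcp_pos: [0.4749, -0.0917, 0.0942]
tcp_rot: [179.9, 0.0, 79.8]
contact_force: [0.6, -0.2, -0.8]
gripper_width: 0.5
grip_force: 40.9
```

jog_arm --increments '[[[0,0,-0.05,0,0,0,1],[0,0,-0.03,0,0,0,1],[0,0,0,0,0,0,1]]]'

```text
time: 19.52
tcp_pos: [0.4744, -0.0915, 0.0886]
tcp_rot: [180.0, 0.0, 79.8]
contact_force: [-0.1, 0.7, 1.5]
gripper_width: 0.495
grip_force: 41.1
```

jog_arm --increments '[[[0,0,-0.01,0,0,0,1],[0,0,0,0,0,0,0.3],[0,0,0,0,0,0,0],[0,0,0,0,0,0,0],[0,0,0,0,0,0,0],[0,0,0.4,0,0,0,0],[0,0,0.8,0,0,0,0],[0,0,0.65,0,0,0,0]]]'

```text
time: 20.52
tcp_pos: [0.4745, -0.0915, 0.2006]
tcp_rot: [180.0, 0.0, 79.8]
contact_force: [1.1, 0.2, 0.8]
gripper_width: 0.998
grip_force: 0.0
```

jog_arm --increments '[[[0.01,0.766,0,0,0,-0.397,0],[0.01,0.766,0,0,0,-0.397,0],[0.01,0.766,0,0,0,-0.397,0],[0.01,0.766,0,0,0,-0.397,0],[0.01,0.766,0,0,0,-0.397,0],[0.01,0.766,0,0,0,-0.397,0],[0.01,0.766,0,0,0,-0.397,0],[0.01,0.766,0,0,0,-0.397,0]]]'

```text
time: 21.52
tcp_pos: [0.4791, 0.2777, 0.1989]
tcp_rot: [180.0, -0.0, 61.5]
contact_force: [0.9, -0.4, 0.3]
gripper_width: 0.997
grip_force: 0.0
```

jog_arm --increments '[[[0,0,0,0,0,0,0],[0,0,0,0,0,0,0]]]'

```text
time: 21.78
tcp_pos: [0.4791, 0.2759, 0.1987]
tcp_rot: [-180.0, 0.0, 61.6]
contact_force: [0.6, -0.9, -0.1]
gripper_width: 0.997
grip_force: 0.0
```

```bash
python3 - <<'E'
from seg import *
t=snap("top"); s=snap("scene"); np.save("top6.npy",t,allow_pickle=True); b=(262,170,412,292)
for z in (.012,.036): print('green',z,seg(t,45,85,b,z,70))
print(seg(t,105,130,b,.012),seg(t,20,35,b,.012))
a=t["frame"][190:290,265:400,::-1]; c=s["frame"][185:265,300:435,::-1]
cv2.imwrite("pics/p6.png",np.vstack([cv2.resize(i,None,fx=3.3,fy=3.3,interpolation=cv2.INTER_CUBIC) for i in(a,c)]))
E
```

```text
green 0.012 (array([474.5, -95. ]), array([35.8, 40.2]), 88.6)
green 0.036 (array([473.5, -92.1]), array([34.9, 39.2]), 88.6)
(array([474.9, -92. ]), array([54.5, 54.9]), 79.1) (array([ 440.5, -277.4]), array([57.8, 56.3]), 80.0)
```

View pics/p6.png

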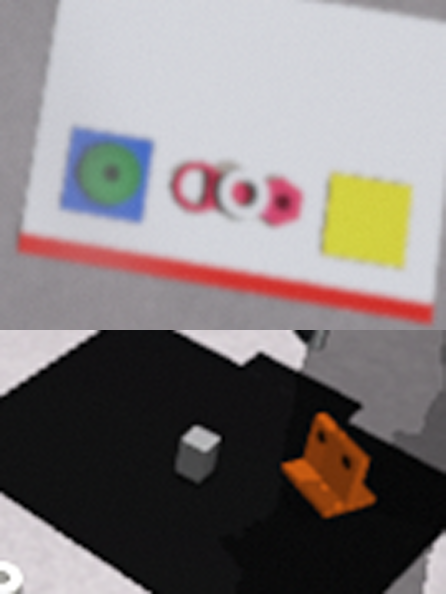

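The knob is centred on blue at (110,173) to about 1.5 mm, and the bracket is unmoved. I descend on the bracket wall.

jog_arm --increments '[[[0,0,-0.7,0,0,0,0],[0,0,-0.7,0,0,0,0],[0,0,-0.36,0,0,0,0],[0,0,0,0,0,0,0]]]'

```text
time: 22.38
tcp_pos: [0.4782, 0.2748, 0.0917]
tcp_rot: [-179.9, 0.1, 61.5]
contact_force: [-0.1, 0.4, 0.5]
gripper_width: 1.001
grip_force: 0.0
```

jog_arm --increments '[[[0,0,0,0,0,0,1],[0,0,0,0,0,0,1],[0,0,0,0,0,0,1],[0,0,0,0,0,0,1],[0,0,0,0,0,0,1],[0,0,0,0,0,0,1],[0,0,0,0,0,0,1],[0,0,0,0,0,0,1]]]'

```text
time: 23.38
tcp_pos: [0.4795, 0.2763, 0.0938]
tcp_rot: [180.0, -0.0, 61.6]
contact_force: [0.1, 0.6, 6.1]
gripper_width: 0.089
grip_force: 39.9
```

jog_arm --increments '[[[0,0,0.5,0,0,0,1],[0,0,0.8,0,0,0,1],[0,0,0.7,0,0,0,1],[0,0,0,0,0,0,1],[0,0,0,0,0,0,1]]]'

```text
time: 24.0
tcp_pos: [0.4789, 0.2761, 0.2123]
tcp_rot: [-180.0, 0.1, 61.6]
contact_force: [0.4, 0.5, -0.5]
gripper_width: 0.086
grip_force: 39.2
```

jog_arm --increments '[[[0.043,-0.942,0,0,0,0.318,1],[0.043,-0.942,0,0,0,0.318,1],[0.043,-0.942,0,0,0,0.318,1],[0.043,-0.942,0,0,0,0.318,1],[0.043,-0.942,0,0,0,0.318,1],[0.043,-0.942,0,0,0,0.318,1],[0.043,-0.942,0,0,0,0.318,1],[0.043,-0.942,0,0,0,0.318,1]]]'

```text
time: 25.0
tcp_pos: [0.4989, -0.1774, 0.2113]
tcp_rot: [-179.9, -0.1, 76.2]
contact_force: [1.6, 1.5, 0.6]
gripper_width: 0.086
grip_force: 39.2
```

jog_arm --increments '[[[0.043,-0.942,0,0,0,0.318,1],[0.043,-0.942,0,0,0,0.318,1],[0,0,0,0,0,0,1],[0,0,-0.7,0,0,0,1],[0,0,-0.7,0,0,0,1],[0,0,-0.3,0,0,0,1],[0,0,0,0,0,0,1],[0,0,0,0,0,0,1]]]'

```text
time: 26.0
tcp_pos: [0.5057, -0.2894, 0.1129]
tcp_rot: [179.9, 0.1, 79.8]
contact_force: [0.7, -0.6, 0.2]
gripper_width: 0.083
grip_force: 39.2
```

jog_arm --increments '[[[0,0,-0.13,0,0,0,1],[0,0,-0.07,0,0,0,1],[0,0,-0.04,0,0,0,1],[0,0,0,0,0,0,1]]]'

```text
time: 26.5
tcp_pos: [0.5051, -0.2891, 0.0978]
tcp_rot: [180.0, 0.0, 79.8]
contact_force: [-2.6, 2.0, 7.0]
gripper_width: 0.086
grip_force: 40.4
```

jog_arm --increments '[[[0,0,0,0,0,0,0.7],[0,0,0,0,0,0,0],[0,0,0,0,0,0,0],[0,0,0,0,0,0,0],[0,0,0,0,0,0,0],[0,0,0.4,0,0,0,0],[0,0,0.8,0,0,0,0],[0,0,0.8,0,0,0,0]]]'

```text
time: 27.5
tcp_pos: [0.5048, -0.2888, 0.218]
tcp_rot: [-180.0, -0.0, 79.8]
contact_force: [0.9, -0.1, 0.4]
gripper_width: 1.0
grip_force: 0.0
```

jog_arm --increments '[[[-0.1,0.9,0,0,0,0,0],[-0.1,0.9,0,0,0,0,0],[-0.1,0.9,0,0,0,0,0],[-0.1,0.9,0,0,0,0,0],[-0.1,0.9,0,0,0,0,0],[-0.1,0.9,0,0,0,0,0],[-0.1,0.9,0,0,0,0,0],[0,0,0,0,0,0,0]]]'

```text
time: 28.5
tcp_pos: [0.4623, 0.092, 0.2171]
tcp_rot: [180.0, -0.0, 80.1]
contact_force: [0.8, -0.2, -0.1]
gripper_width: 1.0
grip_force: 0.0
```

```bash
python3 - <<'E'
from seg import *
t=snap("top"); s=snap("scene"); b=(262,170,412,292)
print(seg(t,8,17,b,.014,100),seg(t,20,35,b,.012))
a=t["frame"][180:290,262:412,::-1]; c=s["frame"][110:190,180:330,::-1]
cv2.imwrite("pics/p7.png",np.vstack([cv2.resize(i,None,fx=3.1,fy=3.1,interpolation=cv2.INTER_CUBIC) for i in(a,c)]))
E
```

```text
(array([ 504.1, -293.9]), array([62.2, 38.1]), 80.0) (array([ 440.5, -277.4]), array([57.6, 56.6]), 79.5)
```

View pics/p7.png

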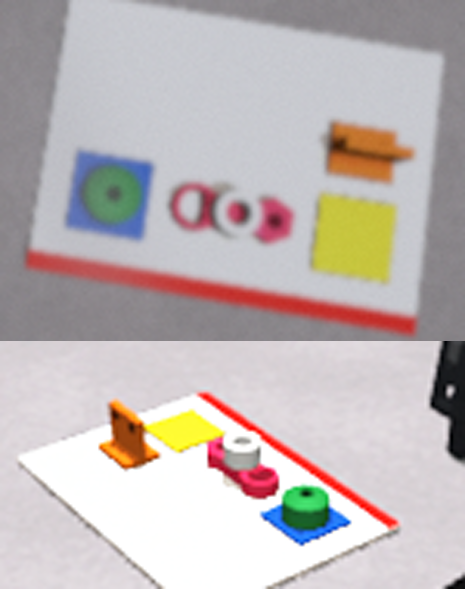

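The final views show the bracket on its foot at (362,151), behind yellow at (354,237) with a gap of about 14 mm. The knob, link and bushing are all in place, and the gripper is open and clear.

```bash
python3 -c "
from plant import *
print(close_job())"
```

```text
the job is handed in; nothing more can be done
None
```

I placed all four prints on the board as asked, released them with the arm clear, and handed the job in after about 29 s of robot time; the verdict wasn't reported.

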